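# Get the sharpening stone from behind the containers

### The job

Get the sharpening stone out from the back of the plywood rack and lay it in the wooden stone holder: first stand the glue bottle, the metal tin and the screw jar upright in the white tray, then lift out the stone and set it down (do not drop it, it is brittle) on the holder, centred and lengthwise between the two dark cleats. Only after that, stand each container upright on the very rack mark it came from. Never let a container fall over, and leave the roll of tape and the wax puck at the ends of the stone where they are.

Things in the scene. Friction and masses are not known exactly. Their poses are not given: they have to be found in the camera images.
- glue_mid (a point): Glue bottle: white plastic, upright and round, straight wall 54 mm in diameter up to 88 mm, then a shoulder and a thin grey nozzle, 148 mm tall in all, about 0.22 kg. This point is on its axis 50 mm above its underside; z is its own axis, pointing up. It starts on one of the three rack marks (which one varies).
- tin_mid (a point): Metal tin: plain bare-metal upright cylinder with a small black screw cap in the middle of its flat top, 58 mm in diameter, 94 mm tall (102 with the cap), about 0.35 kg. This point is on its axis 47 mm above its underside; z is its own axis, pointing up. It starts on one of the three rack marks.
- jar_mid (a point): Screw jar: upright amber glass jar 52 mm in diameter up to 70 mm, narrowing to a black screw cap 47 mm in diameter, 98 mm tall, about 0.28 kg, closed. This point is on its axis 49 mm above its underside; z is its own axis, pointing up. It starts on one of the three rack marks.
- stone_mid (a point): Sharpening stone: flat bar 46 mm wide (its x), 130 mm long (its y) and 24 mm thick (z up), grey top layer over a red-brown one, about 0.3 kg. This point is its centre, 12 mm above its underside. It lies flat on the rack behind the containers, roughly parallel to the rack's y, about 15 mm from them, its top 32 mm above the bench.
- rack: Plywood rack, fixed: base board 160 (its x) by 310 mm (its y), 8 mm thick, a 12 mm thick cheek 45 mm tall at each y end. Origin: centre of its underside, at bench height; x points to its back, away from the robot. Three flush black round marks (66 mm across) at x = -36 mm, y = -78, 0, +78 mm, a container centred on each at the start. It may be on the left or the right.
- tray: White plastic open tray fixed to the bench, the side area: outside 160 mm (its x) by 300 mm (its y), 30 mm tall, walls and floor 5 mm thick, empty. Origin: centre of its underside, at bench height. On the other side from the rack.
- holder: Wooden stone holder fixed to the bench: a light board 80 mm (its x) by 200 mm (its y), 15 mm thick with a black rubber face, and a dark cleat at each y end, 12 mm higher than the board, 156 mm apart. Origin: centre of its underside, at bench height. The stone lies on the board, its length along the holder's y (either way round).
- tape: Bystander: small roll of pale paper tape lying flat at the back of the rack near one end of the stone, 46 mm in diameter, 18 mm tall. Origin: centre of its underside.
- wax: Bystander: dark brown wax puck lying flat at the back of the rack near the other end of the stone, 40 mm in diameter, 18 mm tall. Origin: centre of its underside.
Things that resemble listed ones, but are neither listed nor needed, are in the scene too. Leave any pink, red or yellow look-alike of the part that bears jar_mid alone.

How it is judged:
On the way, in this order (a step that is already met when the one before it is completed fails the run):
1. all three containers stand upright in the tray while the stone still lies in the rack (x of glue_mid in the frame of tray between -0.075 and 0.075 m and y of glue_mid in the frame of tray between -0.145 and 0.145 m and z of glue_mid in the frame of tray below 0.065 m and angle between each of glue_mid, tin_mid, jar_mid's own z axis and vertical below 0.15 rad and x of tin_mid in the frame of tray between -0.075 and 0.075 m and y of tin_mid in the frame of tray between -0.145 and 0.145 m and z of tin_mid in the frame of tray below 0.062 m and x of jar_mid in the frame of tray between -0.075 and 0.075 m and y of jar_mid in the frame of tray between -0.145 and 0.145 m and z of jar_mid in the frame of tray below 0.064 m and distance of stone_mid from where it was at the start of the episode below 0.025 m), for 0.2 s.
2. the stone lies in the holder while the containers are still in the tray (x of glue_mid in the frame of tray between -0.075 and 0.075 m and y of glue_mid in the frame of tray between -0.145 and 0.145 m and z of glue_mid in the frame of tray below 0.065 m and angle between each of glue_mid, tin_mid, jar_mid's own z axis and vertical below 0.15 rad and x of tin_mid in the frame of tray between -0.075 and 0.075 m and y of tin_mid in the frame of tray between -0.145 and 0.145 m and z of tin_mid in the frame of tray below 0.062 m and x of jar_mid in the frame of tray between -0.075 and 0.075 m and y of jar_mid in the frame of tray between -0.145 and 0.145 m and z of jar_mid in the frame of tray below 0.064 m and horizontal distance between stone_mid and holder below 0.012 m and angle between the y axis of stone_mid and the y axis of holder, either way round below 0.14 rad and z of stone_mid in the frame of holder below 0.033 m and angle between stone_mid's own z axis and vertical below 0.1 rad), for 0.3 s.
At the end, for the whole second after the job is handed in: The stone lies flat on the holder's board, its centre within 12 mm of the holder's centre and its length within 0.14 rad (8 degrees) of the holder's; each of the three containers stands upright within 15 mm of where it stood at the start; all is released and at rest (horizontal distance between stone_mid and holder below 0.012 m and angle between the y axis of stone_mid and the y axis of holder, either way round below 0.14 rad and z of stone_mid in the frame of holder below 0.033 m and angle between each of stone_mid, glue_mid, tin_mid, jar_mid's own z axis and vertical below 0.1 rad and distance of each of glue_mid, tin_mid, jar_mid from where it was at the start of the episode below 0.015 m and linear speed of each of glue, tin, jar, stone below 0.02 m/s); the robot touches nothing.
It fails at once if a container has tipped over (angle between any of glue_mid, tin_mid, jar_mid's own z axis and vertical above 0.6 rad).
It fails at once if the stone is dropped or rammed onto the holder (over 60 N) (contact force between stone and holder above 60 N).
It fails at once if the roll of tape is moved more than 20 mm (distance of tape from where it was at the start of the episode above 0.02 m).
It fails at once if the wax puck is moved more than 20 mm (distance of wax from where it was at the start of the episode above 0.02 m).
It also fails if it takes over 139 s, if anything falls off the work surface, if the arm or the gripper's body presses on something with over 40 N, if the wrist force passes 120 N, or if a joint passes its speed limit or range.

### The arm

A 6-joint arm with a two-finger parallel gripper is mounted at the origin on the work surface. World frame = base frame: x ahead of the robot, y to its left, z up, the work surface at z = 0. Lengths are in m, angles in rad, forces in N, time in s.
With the tool pointing down it reaches from about 0.325 to 0.875 m from the base axis. Payload 4.4 kg.
Tool frame: the origin (TCP) lies at the very end of the fingers, on their centre line; the grasp point (between the pads) lies 19 mm behind it; z points along the fingers, y is the direction in which the jaws open and shut (so a half turn about z gives the same grasp; the last joint's range is limited). The gripper opens to 85 mm and grips with 20 to 120 N. Pads are 22 mm wide; open, the fingers measure 114 mm over their backs; the gripper's body (76 mm by 85 mm) begins 54 mm behind the grasp point. The pads swing forward as they close: fully open they stand 13 mm farther back than shut.
Start: joints at [-1.312, 0.207, 1.542, -0, 1.393, -0.15], TCP at [0.229, -0.528, 0.231] pointing down, gripper open.
Joint ranges: [-2.73, 2.73], [-0.86, 2.22], [0.23, 2.46], [-1.11, 4.25], [0.08, 2.63], [-2.82, 2.82]. Speed limits (rad/s): [2.79, 2.79, 3.14, 3.14, 3.14, 3.14].

### API

Orientations are given as a 3x3 rotation matrix whose columns are the frame's x, y, z axes.
In Python, from bench import bot gives the robot as it stands. The module is installed in compiled form; this text tells all that it offers. Calls block until the motion is done:
- bot.move_to(position, orientation): joint-space move of the TCP to a pose.
- bot.move_straight(position, orientation=None, max_speed=0.15, f_stop=None): straight line of the TCP; orientation=None keeps the orientation; max_speed is the mean speed in m/s. With f_stop (N) it stops when the force on the tool has changed by that much, and returns True; else False.
- bot.move_joints(angles): joint-space move.
- bot.grip(opening, f_grip=None): finger opening in m; f_grip is the grip in N (None keeps the last); returns when the fingers have stopped.
- bot.pause(seconds).
- bot.solve_ik(position, orientation): joint angles nearest the present ones, or None.
- bot.get_obs(): the state.
- bot.grab_frame(name): name is "scene" or "top" or "wrist"; returns a dict with "image" (400x640x3 uint8, red, green, blue), "K" (3x3 intrinsics, pixels), "dist" ([k1, k2, p1, p2, k3] as OpenCV has them; the pictures are not rectified), "rvec" (rotation vector, rad) and "tvec" (3), from world to camera coordinates, as OpenCV has them; the wrist camera has in their place "T_tool_cam" (4x4, takes a point from camera to tool coordinates, whose origin is the TCP and whose axes are the flange's). Camera axes: x right, y down, z forward; pixel columns grow to the right and rows downward; lengths in m; the calibration is good to about 2 mm. A picture is of the moment at which its call begins: read the wrist's pose just before it. There is no depth.
A pose or a line that the arm cannot do raises bot.PlanningError and nothing moves.
- bot.finish_job(): hands the job in, once; it reports no verdict.
Trained networks look in a picture, given as the dict that the camera call returned (one of the last four; its "shot" number tells which), for a name from the list of things; names that differ only in an ending like _2 or _b are one class to them, and where a whole thing is asked for, a point or a joint stands for the part that bears it (a point fixed in the world has none). Each returns a list of dicts, best first, with "confidence" (0 to 1); they miss things now and then, are a little off and sometimes report something else, mostly with a low value. They report only what shows in the picture. A call takes as long as a camera call. They do not tell look-alikes from the thing itself.
- bot.search_frame(name, picture): "at" ([column, row] as shares, 0 to 1, of the picture: columns of its width, rows of its height, amid what is visible of it).
- bot.masks_of(name, picture): "region" (400x640 bool, what is visible of it) and "at" ([column, row] as shares, 0 to 1, of the picture: columns of its width, rows of its height, amid what is visible of it).
The state is a dict: "time_s": time; "q": joint angles; "dq": joint speeds; "tau": joint torques, N m; "position": TCP position; "ee_rot": TCP orientation; "ft_force": force on the tool from outside, world axes, zero at the start; "wrist_torque": the same for the moment, N m; "finger_gap": finger opening in m.
Only numpy, scipy, OpenCV 4.12 (cv2) and the standard library are available. Lean on these libraries where they do the work, as an engineer would, in place of code of your own. Each camera call takes 0.05 s, during which the arm holds its last target.

## Working session

There is one attempt and no reset: what is moved stays moved. The work goes in short steps, each a Python script; the robot and the scene stay as the last script left them, time stands still between calls to the robot, and variables do not carry over. Pictures are saved under pics/ and viewed, and the job is handed in when it is done.

```bash
mkdir -p pics; ls; python3 - <<'E'
from bench import bot
import cv2,numpy as np
o=bot.get_obs();print(o['time_s'],o['position'],o['ee_rot'],o['finger_gap'])
for n in ['scene','top']:
    p=bot.grab_frame(n);cv2.imwrite(f'pics/{n}0.png',p['image'][:,:,::-1])
    R=cv2.Rodrigues(np.array(p['rvec'],float))[0];print(n,p['K'],p['dist'],-R.T@np.array(p['tvec']).ravel())
    for t in ['glue_mid','tin_mid','jar_mid','stone_mid','rack','tray','holder','tape','wax']:
        print(t,[(round(d['confidence'],2),np.round(np.array(d['at'])*[640,400],1).tolist()) for d in bot.search_frame(t,p)])
E
```

```text
pics
0.0 [ 0.22836867 -0.5268751   0.23011077] [[ 9.17594307e-01  3.97517760e-01 -5.64016082e-04]
 [ 3.97517982e-01 -9.17591627e-01  2.24957270e-03]
 [ 3.76708668e-04 -2.28840164e-03 -9.99997311e-01]] 0.08524071046996899
scene [[409.45200188   0.         311.77090562]
 [  0.         409.45200188 206.25192778]
 [  0.           0.           1.        ]] [0.03565597 0.         0.         0.         0.        ] [ 1.03920859 -0.66607211  0.61762645]
glue_mid [(0.76, [276.1, 266.9]), (0.2, [331.8, 269.7])]
tin_mid [(0.78, [247.4, 290.7])]
jar_mid [(0.85, [246.9, 209.8]), (0.8, [220.6, 253.2]), (0.78, [255.6, 239.1]), (0.75, [197.9, 240.1]), (0.67, [295.3, 248.5])]
stone_mid [(0.92, [298.0, 293.4])]
rack [(0.7, [288.9, 318.0])]
tray [(0.98, [377.5, 211.1])]
holder [(0.58, [310.0, 208.2])]
tape [(0.72, [273.1, 333.4])]
wax [(0.79, [335.2, 272.0])]
top [[381.93237279   0.         322.17608306]
 [  0.         381.93237279 196.67748668]
 [  0.           0.           1.        ]] [-0.00837119  0.          0.          0.          0.        ] [ 0.47549754 -0.01533758  1.06754927]
glue_mid [(0.16, [432.4, 147.8])]
tin_mid [(0.71, [425.8, 171.2])]
jar_mid [(0.94, [410.4, 216.4]), (0.92, [406.2, 247.7]), (0.78, [374.8, 213.9]), (0.67, [365.7, 173.3]), (0.64, [347.7, 244.0])]
stone_mid [(0.92, [397.8, 149.2])]
rack [(0.77, [387.4, 157.9]), (0.64, [244.4, 167.0])]
tray [(0.58, [243.9, 168.5])]
holder [(0.78, [286.9, 226.8])]
tape [(0.67, [391.6, 158.6]), (0.56, [433.2, 139.6])]
wax [(0.75, [349.2, 144.3])]
```

View pics/scene0.png

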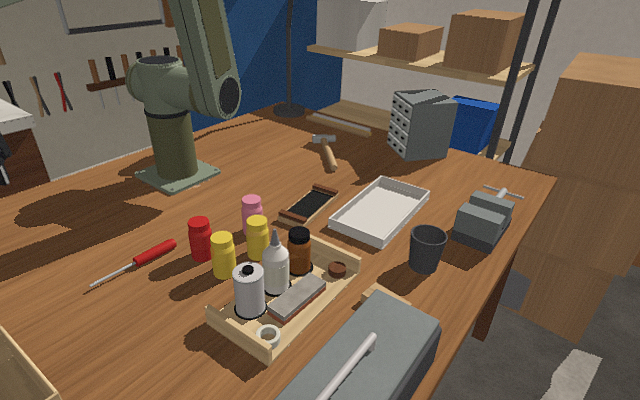

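View pics/top0.png

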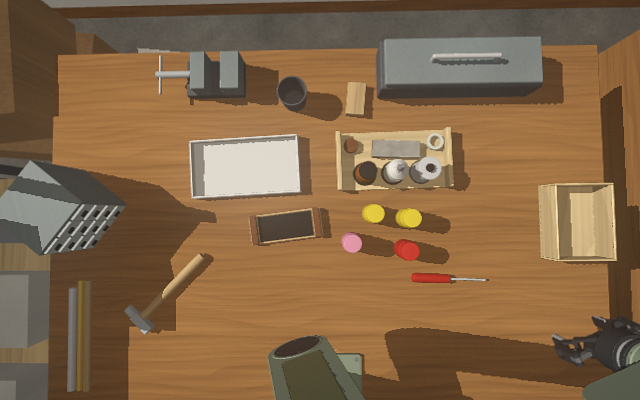

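```bash
python3 - <<'E'
import cv2
a=cv2.imread('pics/top0.png');cv2.imwrite('pics/top0c.png',cv2.resize(a[110:290,310:470],None,fx=3.3,fy=3.3,interpolation=cv2.INTER_CUBIC))
a=cv2.imread('pics/scene0.png');cv2.imwrite('pics/scene0c.png',cv2.resize(a[180:360,170:380],None,fx=3.3,fy=3.3,interpolation=cv2.INTER_CUBIC))
E
```

```text
(no output)
```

View pics/top0c.png

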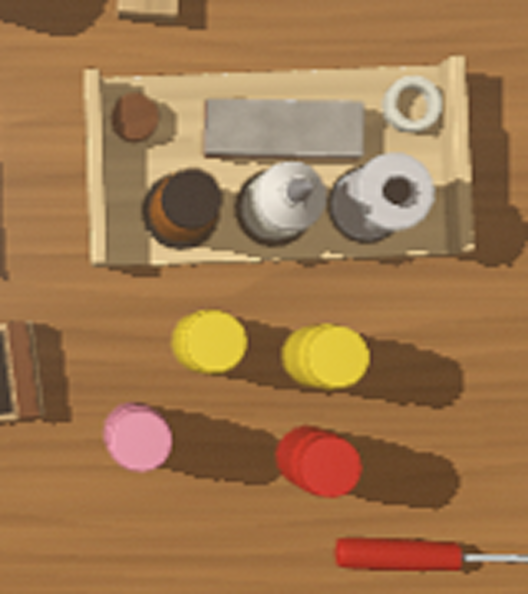

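View pics/scene0c.png

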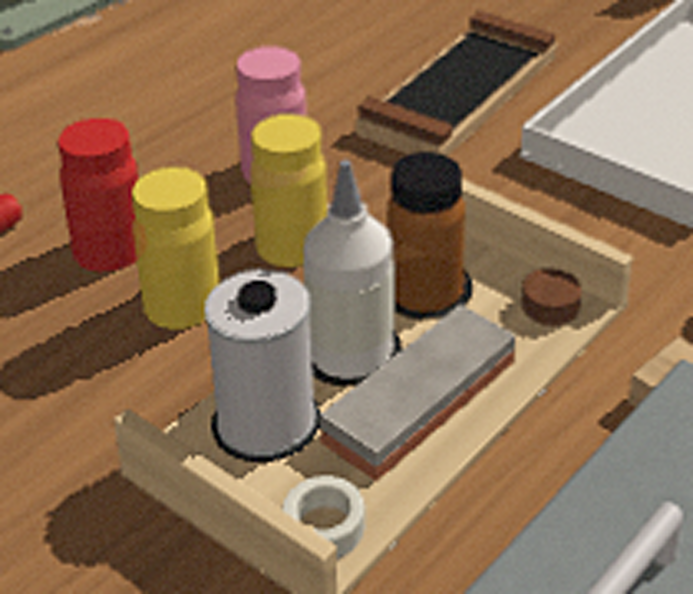

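The top view has right = −y. Jar candidates in the scene picture:
- pink (252,212)
- red (201,240)
- yellow (223,255) and (258,238)
- amber with black cap (299,250), on a rack mark

The amber one fits the description, and the enlarged crop confirms it (top view (366,173)). The glue is in the middle at (276,267) and the tin is at (248,291). Next I'll get rough poses.

```bash
cat > h.py <<'E'
from bench import bot
import cv2,numpy as np
def cam(p,pos=None,rot=None):
    """R,t world->cam"""
    if 'rvec' in p: 
        return cv2.Rodrigues(np.array(p['rvec'],float))[0],np.array(p['tvec'],float).ravel()
    T=np.eye(4);T[:3,:3]=p['rot'];T[:3,3]=p['pos'];C=T@np.array(p['T_tool_cam']);Ci=np.linalg.inv(C);return Ci[:3,:3],Ci[:3,3]
def grab(n,save=None):
    o=bot.get_obs();p=bot.grab_frame(n);p['rot']=np.array(o['ee_rot']);p['pos']=np.array(o['position'])
    if save: cv2.imwrite('pics/'+save,p['image'][:,:,::-1])
    return p
def toplane(p,px,z):
    R,t=cam(p);u=cv2.undistortPoints(np.array(px,float).reshape(-1,1,2),np.array(p['K']),np.array(p['dist'])).reshape(-1,2)
    d=np.c_[u,np.ones(len(u))]@R;c=-R.T@t
    return c+d*((z-c[2])/d[:,2])[:,None]
def proj(p,X):
    R,t=cam(p);return cv2.projectPoints(np.array(X,float).reshape(-1,3),cv2.Rodrigues(R)[0],t,np.array(p['K']),np.array(p['dist']))[0].reshape(-1,2)
def down(yaw):  # jaw axis (tool y) at angle yaw in world xy, tool z down
    y=np.array([np.cos(yaw),np.sin(yaw),0]);z=np.array([0,0,-1.]);return np.c_[np.cross(y,z),y,z]
E
python3 - <<'E'
from h import *
p=grab('top')
np.set_printoptions(precision=4,suppress=True)
print('rack',toplane(p,[(335.8,131.2),(337.9,190.3),(450.9,127.3),(453.6,185.8)],.045))
print('tray',toplane(p,[(189,142),(299,135),(301,192),(193,199)],.03))
print('holder',toplane(p,[(250,213),(322,208),(323,237),(252,243)],.027))
g=[((210,100),(363,97),(363,157),(205,153))]
print('stone',toplane(p,[(372,140.5),(420,139.7),(420,158),(372,157)],.032))
a=p['image'];cv2.imwrite('pics/top1c.png',cv2.resize(a[110:260,170:340,::-1],None,fx=4.5,fy=4,interpolation=cv2.INTER_CUBIC))
for y in (np.pi,0,np.pi/2): print(bot.solve_ik([.5,-.2,.3],down(y)))
print(bot.get_obs()['time_s'])
E
```

```text
rack [[ 0.6993 -0.035   0.045 ]
 [ 0.5394 -0.0386  0.045 ]
 [ 0.7053 -0.3445  0.045 ]
 [ 0.5475 -0.3474  0.045 ]]
tray [[0.679  0.3699 0.03  ]
 [0.6937 0.0657 0.03  ]
 [0.5369 0.0616 0.03  ]
 [0.5214 0.3581 0.03  ]]
holder [[0.4814 0.2019 0.027 ]
 [0.4927 0.0049 0.027 ]
 [0.414  0.0031 0.027 ]
 [0.3997 0.1967 0.027 ]]
stone [[ 0.6751 -0.1336  0.032 ]
 [ 0.6754 -0.264   0.032 ]
 [ 0.6253 -0.2629  0.032 ]
 [ 0.6298 -0.1328  0.032 ]]
[-0.5413  0.0827  1.5405 -0.      1.5184  2.6003]
[-0.5413  0.0827  1.5405 -0.      1.5184 -0.5413]
[-0.5413  0.0827  1.5405 -0.      1.5184 -2.1121]
1.05
```

View pics/top1c.png

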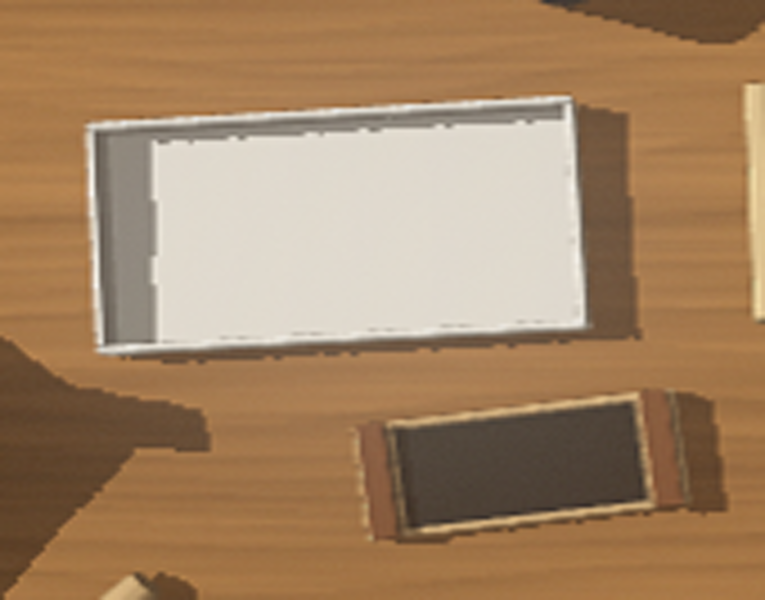

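```bash
python3 - <<'E'
from h import *
np.set_printoptions(precision=4,suppress=True)
print(bot.grab_frame('wrist')['T_tool_cam'])
for n,pos,yaw in (('rack',[.56,-.19,.40],.022),('hold',[.40,.10,.35],.065)):
    for y in (yaw,):
        bot.move_to(pos,down(y))
    p=grab('wrist',f'w_{n}.png');print(bot.get_obs()['time_s'],proj(p,[(.447,.102,.015),(.623,-.191,.03)]))
    import pickle;pickle.dump(p,open(f'w_{n}.pkl','wb'))
    if n=='rack':
        for t in ['glue_mid','tin_mid','jar_mid','stone_mid','rack']:
            print(t,[(round(d['confidence'],2),np.round(np.array(d['at'])*[640,400],1).tolist()) for d in bot.search_frame(t,p)])
E
```

```text
[[ 0.0016 -0.9572 -0.2894  0.0739]
 [ 1.      0.0015  0.0007 -0.0005]
 [-0.0003 -0.2894  0.9572 -0.1435]
 [ 0.      0.      0.      1.    ]]
2.975 [[251.8712 -44.6653]
 [360.0868 154.2024]]
glue_mid [(0.81, [340.9, 157.5]), (0.7, [388.6, 81.6])]
tin_mid [(0.95, [337.2, 202.9])]
jar_mid [(0.88, [270.1, 116.0]), (0.88, [211.8, 171.3]), (0.7, [264.3, 175.0]), (0.61, [220.7, 71.5]), (0.6, [341.8, 105.9])]
stone_mid [(0.85, [377.6, 155.9])]
rack [(0.92, [363.4, 127.4])]
4.5417 [[351.2173 156.6021]
 [431.5006 321.7146]]
```

View pics/w_rack.png

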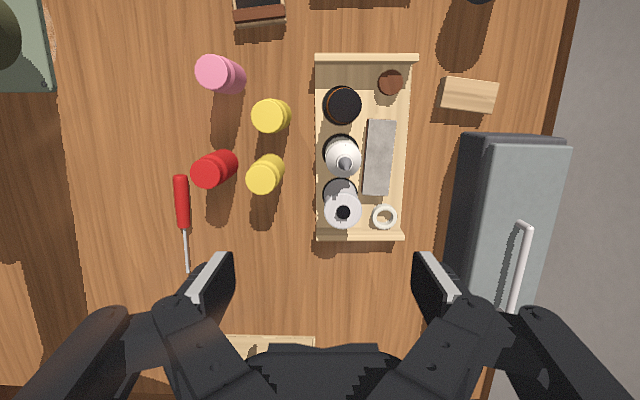

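View pics/w_hold.png

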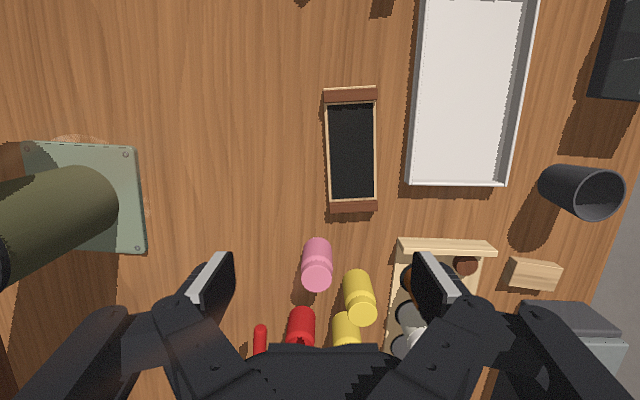

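```bash
python3 - <<'E'
import cv2
a=cv2.imread('pics/w_rack.png');cv2.imwrite('pics/wr_c.png',cv2.resize(a[45:250,300:440],None,fx=2.9,fy=2.9,interpolation=cv2.INTER_CUBIC))
a=cv2.imread('pics/w_hold.png');cv2.imwrite('pics/wh_c.png',cv2.resize(a[75:225,310:400],None,fx=4,fy=4,interpolation=cv2.INTER_CUBIC))
E
```

```text
(no output)
```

View pics/wr_c.png

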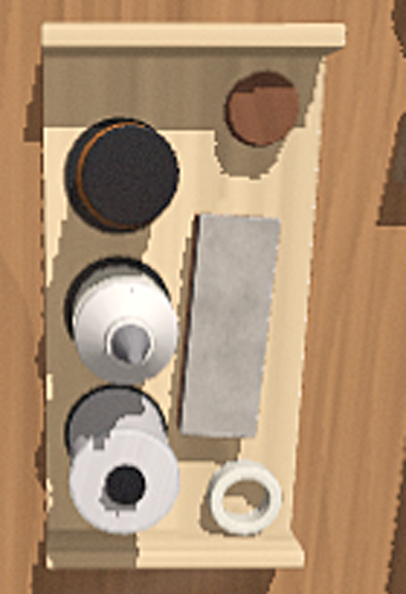

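View pics/wh_c.png

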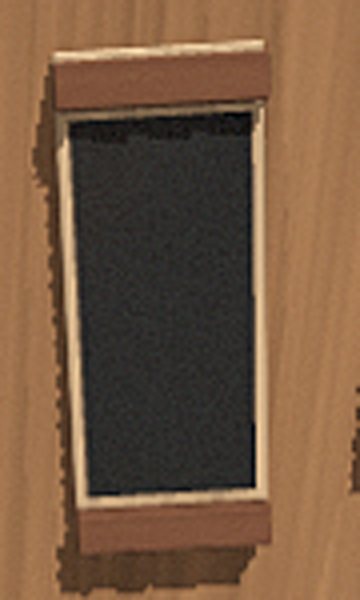

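```bash
python3 - <<'E'
from h import *
import pickle
np.set_printoptions(precision=4,suppress=True)
p=pickle.load(open('w_rack.pkl','rb'));q=pickle.load(open('w_hold.pkl','rb'))
f=lambda L:[(300+u/2.9-.3,45+v/2.9-.3) for u,v in L]
g=lambda L:[(310+u/4-.4,75+v/4-.4) for u,v in L]
print('rack',toplane(p,f([(42,24),(345,24),(47,568),(303,568)]),.045))
print('stone',toplane(p,f([(199,214),(281,219),(258,438),(189,433)]),.032))
print('jar',toplane(p,f([(126,173)]),.106),'glue',toplane(p,f([(131,350)]),.156),'tin',toplane(p,f([(127,484)]),.110))
print('marks',toplane(p,f([(116,386+0),(66,437),(117,257),(65,310)]),.008))
print('board edge',toplane(q,g([(57,112),(265,103),(267,497),(82,500)]),.015))
print('cleat',toplane(q,g([(55,65),(270,53),(270,96),(60,108),(80,553),(270,543),(270,500),(80,505)]),.027))
def wire(p,img,pose,boxes,col):
    c,s=np.cos(pose[2]),np.sin(pose[2])
    for (x0,x1,y0,y1,z) in boxes:
        P=np.array([(x0,y0),(x1,y0),(x1,y1),(x0,y1)])@np.array([[c,s],[-s,c]])+pose[:2]
        cv2.polylines(img,[np.round(proj(p,np.c_[P,np.full(4,z)])*4*8).astype(np.int32)],True,col,1,cv2.LINE_AA,3)
top=grab('top');sc=grab('scene')
R=(.623,-.191,.022);T=(.608,.214,.046);H=(.447,.102,.064)
rb=[(-.08,.08,-.155,.155,0.),(-.08,.08,-.155,-.143,.045),(-.08,.08,.143,.155,.045)]
tb=[(-.08,.08,-.15,.15,.03),(-.08,.08,-.15,.15,0.)]
hb=[(-.04,.04,-.1,.1,.015),(-.04,.04,-.078,.078,.015),(-.04,.04,-.1,-.078,.027),(-.04,.04,.078,.1,.027)]
for n,P,cr in (('top',top,(110,260,170,470)),('scene',sc,(170,370,200,440)),('wr',p,(40,250,240,440)),('wh',q,(0,225,300,560))):
    im=cv2.resize(np.ascontiguousarray(P['image'][:,:,::-1]),None,fx=4,fy=4,interpolation=cv2.INTER_CUBIC)
    wire(P,im,R,rb,(0,0,255));wire(P,im,T,tb,(255,0,0));wire(P,im,H,hb,(0,255,0))
    a,b,c,d=cr;im=im[a*4:b*4,c*4:d*4];s=min(800/im.shape[1],600/im.shape[0]);cv2.imwrite(f'pics/ov_{n}.png',cv2.resize(im,None,fx=s,fy=s,interpolation=cv2.INTER_AREA))
E
```

```text
rack [[ 0.5432 -0.037   0.045 ]
 [ 0.7015 -0.0328  0.045 ]
 [ 0.5506 -0.3458  0.045 ]
 [ 0.7097 -0.3425  0.045 ]]
stone [[ 0.633  -0.1318  0.032 ]
 [ 0.6797 -0.1334  0.032 ]
 [ 0.6774 -0.2628  0.032 ]
 [ 0.6352 -0.2606  0.032 ]]
jar [[ 0.586  -0.1114  0.106 ]] glue [[ 0.5881 -0.1877  0.156 ]] tin [[ 0.5926 -0.267   0.11  ]]
marks [[ 0.5913 -0.2378  0.008 ]
 [ 0.5607 -0.2717  0.008 ]
 [ 0.5889 -0.1587  0.008 ]
 [ 0.5584 -0.1911  0.008 ]]
board edge [[0.398  0.1812 0.015 ]
 [0.4764 0.1898 0.015 ]
 [0.4952 0.0347 0.015 ]
 [0.4187 0.0284 0.015 ]]
cleat [[0.3961 0.1974 0.027 ]
 [0.4742 0.2069 0.027 ]
 [0.4759 0.1919 0.027 ]
 [0.399  0.1825 0.027 ]
 [0.4189 0.0094 0.027 ]
 [0.4962 0.0187 0.027 ]
 [0.4941 0.037  0.027 ]
 [0.4174 0.0299 0.027 ]]
```

View pics/ov_top.png

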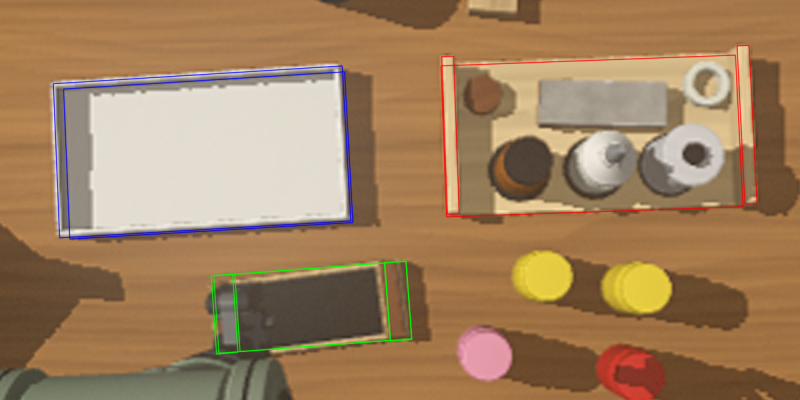

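View pics/ov_scene.png

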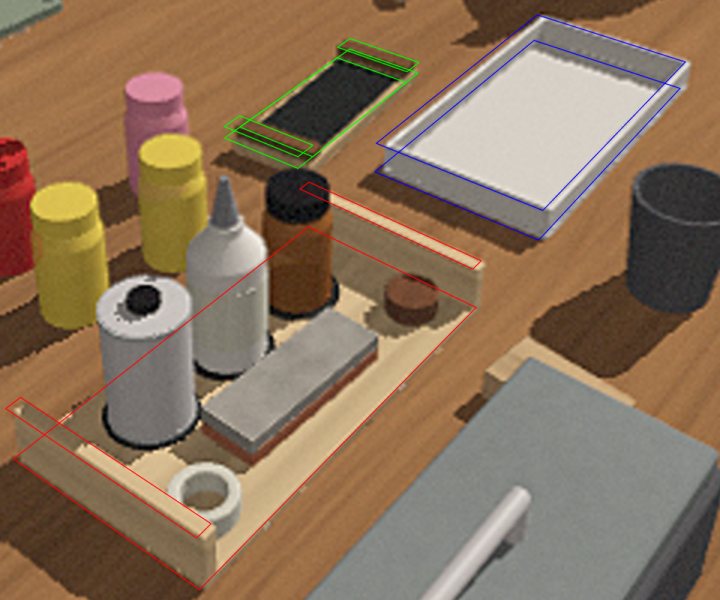

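View pics/ov_wr.png

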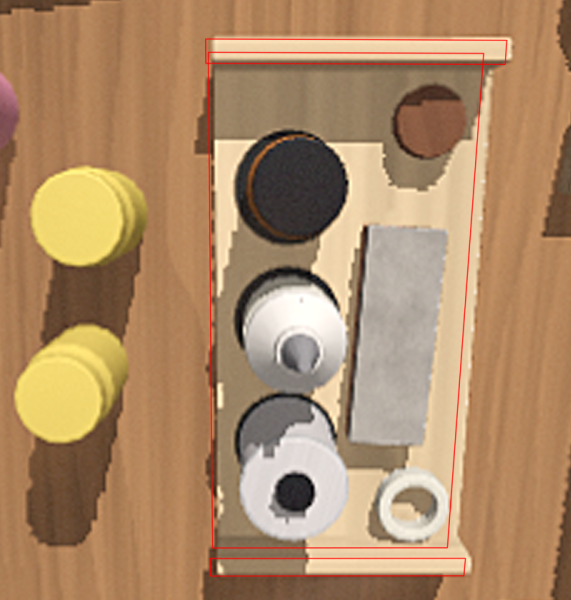

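View pics/ov_wh.png

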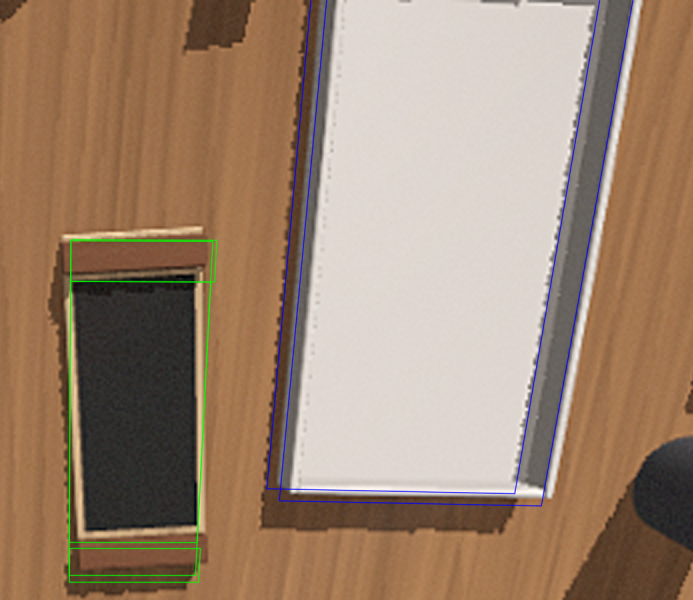

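```bash
cat >> h.py <<'E'
R=np.array([.6245,-.190,.024]);T=np.array([.608,.214,.046]);H=np.array([.4465,.1075,.117])
def loc(P,x,y):
    c,s=np.cos(P[2]),np.sin(P[2]);return np.array([P[0]+c*x-s*y,P[1]+s*x+c*y])
def tilt(head,a): # tool z tilted a from vertical toward heading; jaw horizontal
    h=np.array([np.cos(head),np.sin(head),0]);z=np.sin(a)*h-np.cos(a)*np.array([0,0,1.]);y=np.array([-np.sin(head),np.cos(head),0]);
    return np.c_[np.cross(y,z),y,z]
def flip(M): return M@np.diag([-1,-1,1.])
E
python3 - <<'E'
from h import *
import pickle
np.set_printoptions(precision=4,suppress=True)
p=pickle.load(open('w_rack.pkl','rb'));q=pickle.load(open('w_hold.pkl','rb'))
print('yellow/pink/red',toplane(p,[(271,115),(263,176),(214,72),(208,171)],.098))
top=grab('top');top['image']=cv2.imread('pics/top0.png')[:,:,::-1]
print(toplane(top,[(249.6,217.5),(252.7,245),(319.3,208),(323.3,235.5)],.027), toplane(top,[(373,213),(409,217)],.098))
sc=grab('scene');sc['image']=cv2.imread('pics/scene0.png')[:,:,::-1]
def wire(p,img,pose,boxes,col):
    for (x0,x1,y0,y1,z) in boxes:
        P=np.array([loc(pose,*v) for v in [(x0,y0),(x1,y0),(x1,y1),(x0,y1)]])
        cv2.polylines(img,[np.round(proj(p,np.c_[P,np.full(4,z)])*4*8).astype(np.int32)],True,col,1,cv2.LINE_AA,3)
hb=[(-.04,.04,-.1,.1,.015),(-.04,.04,-.078,.078,.015)]
out=[]
for P,cr in ((top,(190,260,235,335)),(sc,(170,240,270,370)),(q,(80,220,300,400))):
    im=cv2.resize(np.ascontiguousarray(P['image'][:,:,::-1]),None,fx=4,fy=4,interpolation=cv2.INTER_CUBIC)
    wire(P,im,H,hb,(0,255,0));a,b,c,d=cr;im=im[a*4:b*4,c*4:d*4];out.append(im)
cv2.imwrite('pics/ov2.png',np.hstack([np.vstack(out[:2]),out[2]]))
w=loc(R,-.036,0)
for nm,pt in (('glue',w),('tray',loc(T,0,0))):
  for head in (0,np.arctan2(pt[1],pt[0])):
    M=tilt(head,np.radians(42))
    for MM in (M,flip(M)):
      for z in (.07,.25):
        g=np.r_[pt,z]+.019*MM[:,2]; print(nm,head,z,bot.solve_ik(g,MM))
E
```

```text
yellow/pink/red [[ 0.4844 -0.128   0.098 ]
 [ 0.47   -0.2171  0.098 ]
 [ 0.407  -0.0719  0.098 ]
 [ 0.3873 -0.2111  0.098 ]]
[[0.4691 0.2031 0.027 ]
 [0.3942 0.1948 0.027 ]
 [0.4928 0.0123 0.027 ]
 [0.4181 0.0023 0.027 ]] [[ 0.4774 -0.1254  0.098 ]
 [ 0.4663 -0.2159  0.098 ]]
glue 0 0.07 None
glue 0 0.25 [-0.6553 -0.0161  1.9535  0.6806  0.7049 -2.6424]
glue 0 0.07 [-0.6553  0.3224  2.0469  1.2434  0.4452 -0.159 ]
glue 0 0.25 [-0.6553 -0.0161  1.9535  0.6806  0.7049  0.4992]
glue -0.31361402528102256 0.07 None
glue -0.31361402528102256 0.25 [-0.5203 -0.0483  1.9846  0.2902  0.5007 -1.9816]
glue -0.31361402528102256 0.07 [-0.5203  0.3002  2.0803  1.298   0.1431  0.1208]
glue -0.31361402528102256 0.25 [-0.5203 -0.0483  1.9846  0.2902  0.5007  1.16  ]
tray 0 0.07 None
tray 0 0.25 [ 0.294   0.0457  1.8907 -0.3951  0.5281 -1.0037]
tray 0 0.07 None
tray 0 0.25 [ 0.294   0.0457  1.8907 -0.3951  0.5281  2.1379]
tray 0.33843202946856177 0.07 None
tray 0.33843202946856177 0.25 [ 0.1439  0.0105  1.927   0.2751  0.4964 -1.9595]
tray 0.33843202946856177 0.07 [0.1439 0.3409 2.0187 1.1503 0.1422 0.2788]
tray 0.33843202946856177 0.25 [0.1439 0.0105 1.927  0.2751 0.4964 1.1821]
```

View pics/ov2.png

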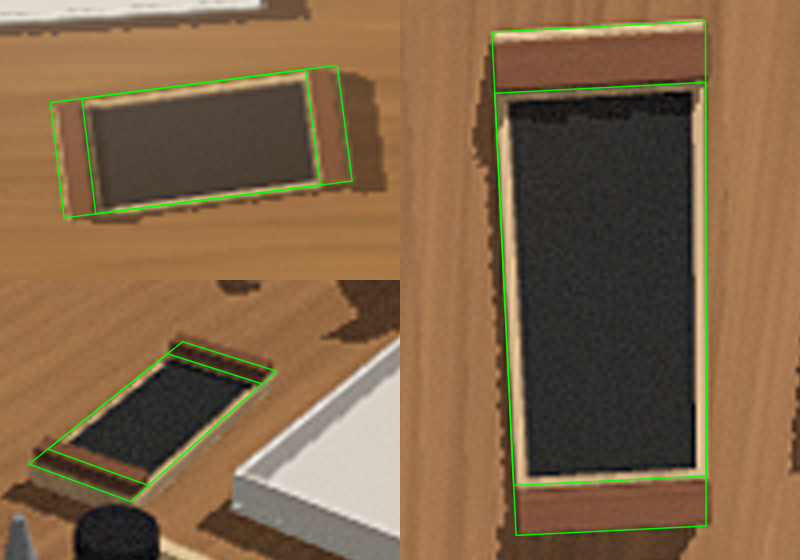

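```bash
python3 - <<'E'
from h import *
np.set_printoptions(precision=2,suppress=True)
w=loc(R,-.036,0);t=loc(T,0,-.09)
for ad in (38,42):
 for hd in range(-180,180,30):
  M=tilt(np.radians(hd),np.radians(ad))
  for k,MM in enumerate((M,flip(M))):
    q=[bot.solve_ik(np.r_[pt,z]+.019*MM[:,2],MM) for pt in (w,t) for z in (.07,.25)]
    if all(x is not None for x in q): print(ad,hd,k,*[np.array(x) for x in q])
E
```

```text
38 -180 0 [-0.35  0.9   1.03 -0.22  1.84  1.23] [-0.35  0.72  0.94 -0.25  2.1   1.16] [0.05 0.92 1.   0.03 1.89 1.62] [0.05 0.75 0.9  0.04 2.16 1.63]
38 -180 1 [-0.35  0.9   1.03 -0.22  1.84 -1.91] [-0.35  0.72  0.94 -0.25  2.1  -1.98] [ 0.05  0.92  1.    0.03  1.89 -1.52] [ 0.05  0.75  0.9   0.04  2.16 -1.51]
38 -150 0 [-0.25  0.82  1.18 -0.44  1.65  0.88] [-0.25  0.63  1.09 -0.47  1.9   0.76] [ 0.16  0.91  1.01 -0.23  1.85  1.22] [ 0.16  0.74  0.92 -0.25  2.1   1.15]
38 -150 1 [-0.25  0.82  1.18 -0.44  1.65 -2.26] [-0.25  0.63  1.09 -0.47  1.9  -2.39] [ 0.16  0.91  1.01 -0.23  1.85 -1.92] [ 0.16  0.74  0.92 -0.25  2.1  -1.99]
38 -120 0 [-0.17  0.69  1.4  -0.63  1.36  0.59] [-0.17  0.48  1.32 -0.62  1.6   0.41] [ 0.27  0.82  1.16 -0.45  1.65  0.87] [ 0.27  0.64  1.07 -0.47  1.9   0.74]
38 -120 1 [-0.17  0.69  1.4  -0.63  1.36 -2.56] [-0.17  0.48  1.32 -0.62  1.6  -2.73] [ 0.27  0.82  1.16 -0.45  1.65 -2.27] [ 0.27  0.64  1.07 -0.47  1.9  -2.4 ]
38 -90 0 [-0.16  0.54  1.66 -0.81  1.    0.31] [-0.16  0.29  1.57 -0.7   1.24  0.06] [ 0.34  0.69  1.39 -0.64  1.36  0.57] [ 0.34  0.49  1.3
[... 3490 characters left out ...]
 0.74  1.28 -0.61] [-0.26  0.36  1.51  0.7   1.52 -0.39]
42 120 0 [-0.6   0.88  1.1   0.31  1.84  2.  ] [-0.6   0.69  1.01  0.34  2.09  2.09] [-0.19  0.76  1.31  0.53  1.6   2.3 ] [-0.19  0.56  1.23  0.55  1.84  2.45]
42 120 1 [-0.6   0.88  1.1   0.31  1.84 -1.14] [-0.6   0.69  1.01  0.34  2.09 -1.05] [-0.19  0.76  1.31  0.53  1.6  -0.84] [-0.19  0.56  1.23  0.55  1.84 -0.7 ]
42 150 0 [-0.47  0.95  0.96  0.04  1.96  1.62] [-0.47  0.78  0.88  0.04  2.22  1.64] [-0.08  0.89  1.07  0.3   1.85  2.  ] [-0.08  0.71  0.99  0.34  2.1   2.09]
42 150 1 [-0.47  0.95  0.96  0.04  1.96 -1.52] [-0.47  0.78  0.88  0.04  2.22 -1.5 ] [-0.08  0.89  1.07  0.3   1.85 -1.14] [-0.08  0.71  0.99  0.34  2.1  -1.05]
```

```bash
cat >> h.py <<'E'
def say(m):
    o=bot.get_obs();print(m,'t=%.1f'%o['time_s'],'pos',np.round(o['position'],4),'gap %.4f'%o['finger_gap'],'F',np.round(o['ft_force'],1))
V=.3
def lin(p,M,v=V,f=None): return bot.move_straight(list(p),M,max_speed=v,f_stop=f)
def pick(xy,z,M,op=.076,f=60,hi=.2):
    bot.grip(op)
    bot.move_to([*xy,hi+.0],M)
    lin([*xy,z],M,.2); bot.grip(.03,f); say('gripped')
    lin([*xy,hi],M); say('lifted')
def place(xy,z,M,hi=.2,op=.07):
    lin([*xy,hi],M); lin([*xy,z+.012],M,.25); h=lin([*xy,z-.003],M,.04,f=6); say(f'down {h}')
    bot.grip(op); bot.pause(.1); lin([*xy,hi],M); say('released')
E
python3 - <<'E'
from h import *
M=down(R[2]);N=down(T[2])
print(bot.solve_ik([*loc(R,-.036,.078),.044],M),bot.solve_ik([*loc(T,0,.095),.041],N))
J=loc(R,-.036,.078)
pick(J,.044,M,f=50,hi=.2)
grab('wrist','jl.png');
E
```

```text
[-3.34902550e-01  4.64781123e-01  1.62480168e+00 -4.44089210e-16
  1.05200985e+00 -3.58902550e-01] [ 3.45522728e-01  6.10887265e-01  1.40105522e+00 -4.44089210e-16
  1.12965017e+00  2.99522728e-01]
gripped t=7.5 pos [ 0.5885 -0.1135  0.0463] gap 0.0506 F [-0.3  0.4  6.4]
lifted t=8.2 pos [ 0.5851 -0.1124  0.1979] gap 0.0506 F [-1.   0.4 -3.1]
```

View pics/jl.png

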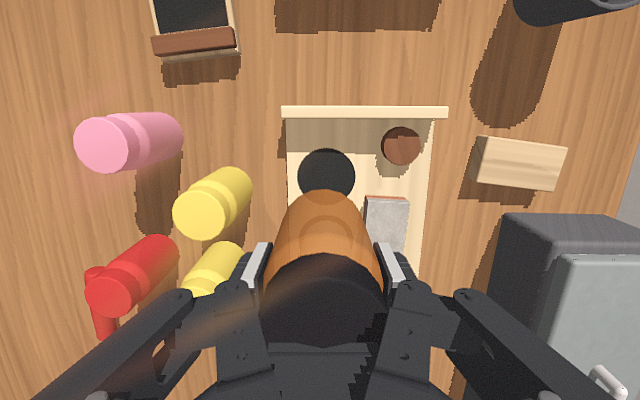

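```bash
python3 - <<'E'
from h import *
M=down(R[2]);N=down(T[2])
place(loc(T,0,.095),.042,N)
t=loc(R,-.036,-.078)
pick(t,.048,M,hi=.23,f=60)
place(loc(T,0,0),.045,N,hi=.23)
grab('scene','s2.png');grab('wrist','w2.png')
E
```

```text
down True t=10.9 pos [0.6058 0.3097 0.0432] gap 0.0508 F [-1.2 -0.3  4.8]
released t=12.0 pos [0.6034 0.3088 0.2002] gap 0.0699 F [-0.2 -0.9 -0.6]
gripped t=15.7 pos [ 0.5919 -0.2699  0.0504] gap 0.0568 F [ 0.4 -0.7  5.6]
lifted t=16.4 pos [ 0.5888 -0.2678  0.227 ] gap 0.0571 F [-0.9 -0.7 -3.9]
down True t=19.4 pos [0.6107 0.2146 0.0472] gap 0.0569 F [ 1.1 -0.3  4.1]
released t=20.5 pos [0.6068 0.2138 0.2281] gap 0.0699 F [ 0.6 -0.3 -0.2]
```

View pics/s2.png

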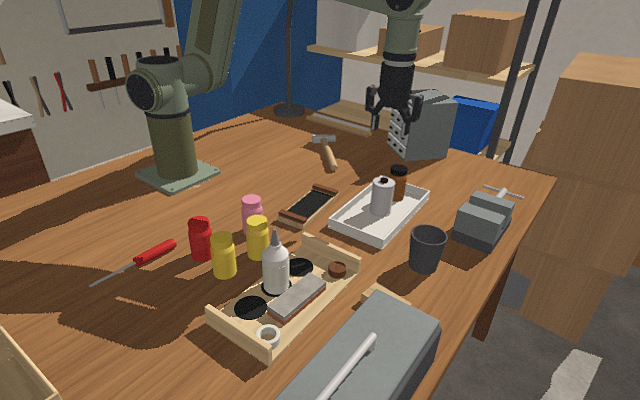

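Jar (400,183) and tin (381,196) stand upright in the tray, and the glue (275,268) is now alone on the rack. Next is the glue, gripped with the tool tilted sideways so the nozzle clears the gripper body.

```bash
cat >> h.py <<'E'
GM=flip(tilt(np.pi/2,np.radians(42)))
def gp(xy,z,off=.022): return np.r_[xy,z]+off*GM[:,2]
E
python3 - <<'E'
from h import *
g=loc(R,-.036,0)
bot.grip(.076)
a=gp(g,.068)
bot.move_to(a-.11*GM[:,2]+[0,0,.03],GM); say('pre')
grab('scene','s3a.png')
lin(a-.11*GM[:,2],GM); lin(a,GM,.12); say('at')
grab('scene','s3.png');grab('wrist','w3.png')
E
```

```text
pre t=22.6 pos [ 0.5892 -0.2483  0.1639] gap 0.0759 F [ 0.3 -0.3  0.8]
at t=24.0 pos [ 0.5891 -0.177   0.0524] gap 0.0757 F [-0.   0.1 -0.1]
```

View pics/s3.png

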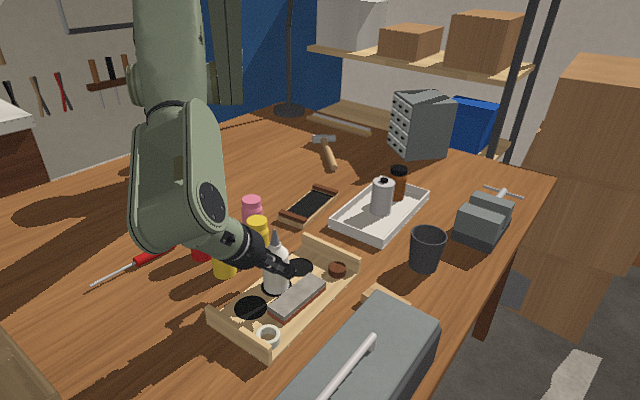

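View pics/w3.png

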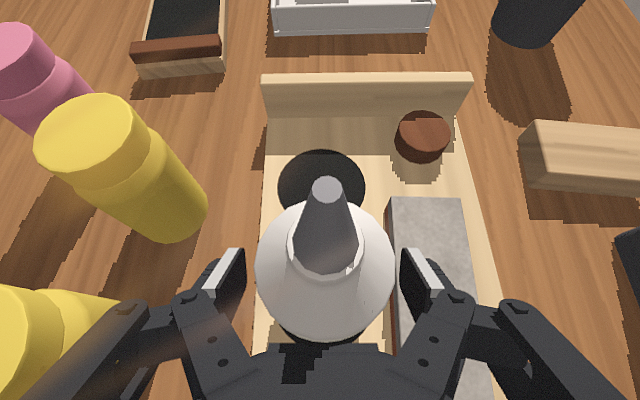

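The bottle sits centred between the pads, with the nozzle at (327,190) clear of the body. I'll grip, lift and place it.

```bash
python3 - <<'E'
from h import *
g=loc(R,-.036,0);a=gp(g,.068)
bot.grip(.03,60);say('grip')
lin(a+[0,0,.10],GM,.15);say('lift');grab('scene','s4.png')
s=loc(T,0,-.09);b=gp(s,.068)
lin(b+[0,0,.10],GM,.25);lin(b+[0,0,.012],GM,.15);h=lin(b+[0,0,-.007],GM,.03,f=5);say(f'down{h}')
grab('scene','s5.png')
bot.grip(.074);bot.pause(.1);lin(b-.11*GM[:,2],GM,.15);say('out')
grab('scene','s6.png')
E
python3 - <<'E'
import cv2,numpy as np
c=[cv2.imread(f'pics/s{i}.png')[130:310,190:440] for i in (4,5,6)]
cv2.imwrite('pics/s456.png',np.vstack([np.hstack([cv2.resize(x,(395,284)) for x in c[:2]]),np.hstack([cv2.resize(c[2],(395,284)),np.zeros((284,395,3),np.uint8)])]))
E
```

```text
grip t=24.4 pos [ 0.5891 -0.1769  0.0525] gap 0.0527 F [ 0.7 -1.1  3.4]
lift t=25.2 pos [ 0.5878 -0.1758  0.1504] gap 0.0525 F [-0.9  0.2 -2.5]
downTrue t=27.9 pos [0.6125 0.1389 0.0495] gap 0.0524 F [ 0.4 -0.6  3.6]
out t=29.3 pos [0.6114 0.0657 0.1326] gap 0.0740 F [ 0.4 -0.6 -0.1]
```

View pics/s456.png

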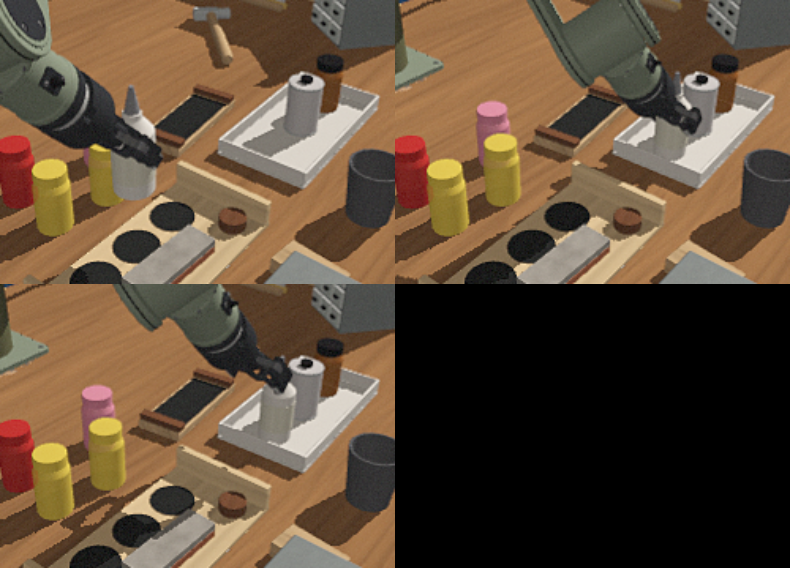

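All three stand upright in the tray. I'll finish backing out, then look at the stone and the three tray items from above.

```bash
python3 - <<'E'
from h import *
b=gp(loc(T,0,-.09),.068)
lin(b-.17*GM[:,2]+[0,0,.04],GM,.2)
M=down(.02)
bot.move_to([.58,-.197,.25],M);bot.pause(.3)
p=grab('wrist','w7.png');m=bot.masks_of('stone_mid',p);say('')
import pickle;pickle.dump(p,open('w7.pkl','wb'))
top=grab('top','top7.png');mt=bot.masks_of('stone_mid',top)
for P,mm in ((p,m),(top,mt)):
    for d in mm[:2]:
        c=max(cv2.findContours(d['region'].astype(np.uint8),0,1)[0],key=cv2.contourArea)
        pl=toplane(P,c.reshape(-1,2)+0.0,.032)[:,:2].astype(np.float32)
        r=cv2.minAreaRect(pl*1000);print(d['confidence'],r)
im=p['image'][:,:,::-1];cv2.imwrite('pics/w7c.png',cv2.resize(im[50:270,260:480],None,fx=2.7,fy=2.7,interpolation=cv2.INTER_CUBIC))
E
```

```text
t=31.3 pos [ 0.58   -0.1968  0.2495] gap 0.0740 F [-0.5 -0.6  0.6]
0.92 ((652.8335571289062, -196.594482421875), (129.63401794433594, 49.512020111083984), 88.14962005615234)
0.81 ((653.6200561523438, -184.8739776611328), (103.25918579101562, 49.42425537109375), 88.98966217041016)
```

View pics/w7c.png

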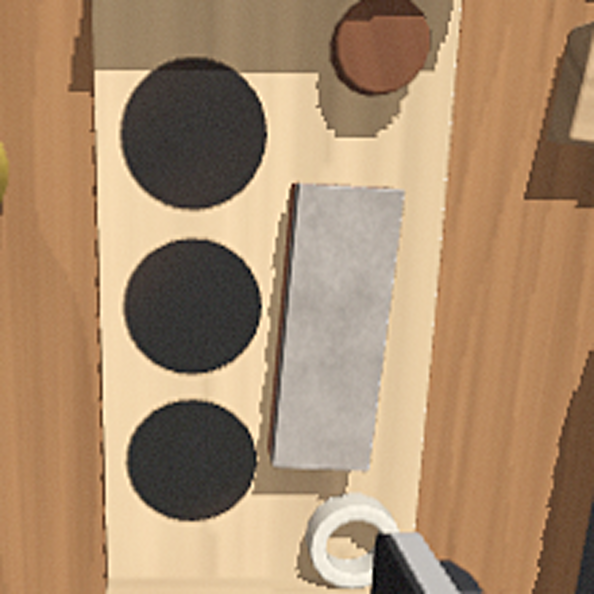

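View pics/top7.png

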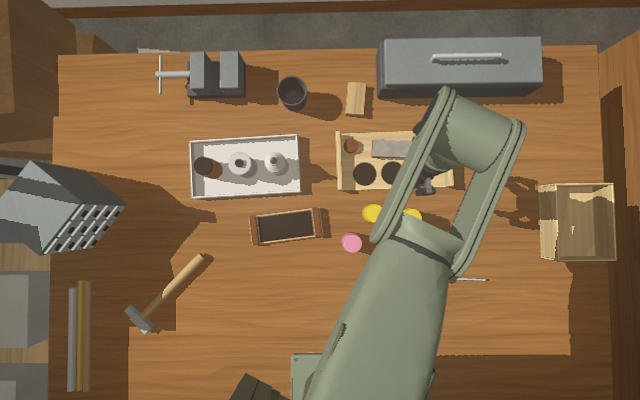

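```bash
python3 - <<'E'
from h import *
import pickle
np.set_printoptions(precision=4,suppress=True)
p=pickle.load(open('w7.pkl','rb'))
f=lambda L:[(260+u/2.7-.3,50+v/2.7-.3) for u,v in L]
S=toplane(p,f([(299,183),(405,190),(369,472),(274,467)]),.032);print(S,S.mean(0))
print(toplane(p,f([(194,133),(192,305),(191,460)]),.008)); print([loc(R,-.036,y) for y in (.078,0,-.078)])
E
```

```text
[[ 0.6335 -0.1314  0.032 ]
 [ 0.6794 -0.1331  0.032 ]
 [ 0.6758 -0.2632  0.032 ]
 [ 0.6304 -0.2616  0.032 ]] [ 0.6548 -0.1973  0.032 ]
[[ 0.5886 -0.1113  0.008 ]
 [ 0.59   -0.1894  0.008 ]
 [ 0.5919 -0.268   0.008 ]]
[array([ 0.5866, -0.1129]), array([ 0.5885, -0.1909]), array([ 0.5904, -0.2688])]
```

```bash
python3 - <<'E'
from h import *
S=np.array([.654,-.1975]);M=down(-.03)
bot.grip(.066)
lin([*S,.08],M,.2);lin([*S,.022],M,.12);h=lin([*S,.004],M,.03,f=5);say(f'touch {h}')
z=bot.get_obs()['position'][2]
lin([*S,z+.002],M,.05);say('')
grab('wrist','w8.png')
bot.grip(.03,70);say('grip')
lin([*S,z+.03],M,.05);say('lift');grab('scene','s8.png');grab('wrist','w8b.png')
E
```

```text
touch False t=34.1 pos [ 0.654  -0.1975  0.0039] gap 0.0663 F [ 0.7 -0.6  0. ]
 t=34.3 pos [ 0.6544 -0.1977  0.0065] gap 0.0663 F [ 0.3 -0.7 -0.2]
grip t=34.7 pos [ 0.6545 -0.1977  0.0064] gap 0.0445 F [0.6 0.6 1.9]
lift t=35.4 pos [ 0.6539 -0.1975  0.034 ] gap 0.0446 F [-0.5 -0.7 -2.9]
```

View pics/w8b.png

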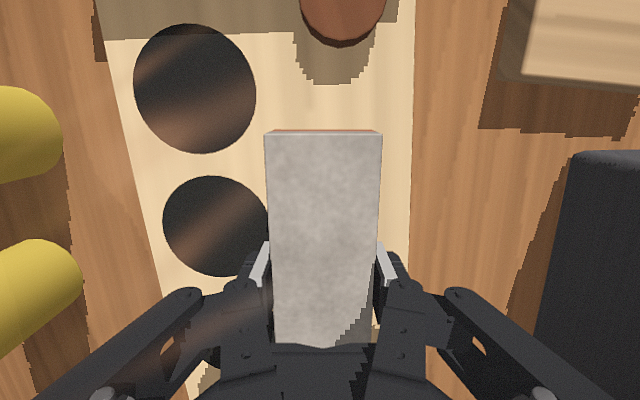

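View pics/s8.png

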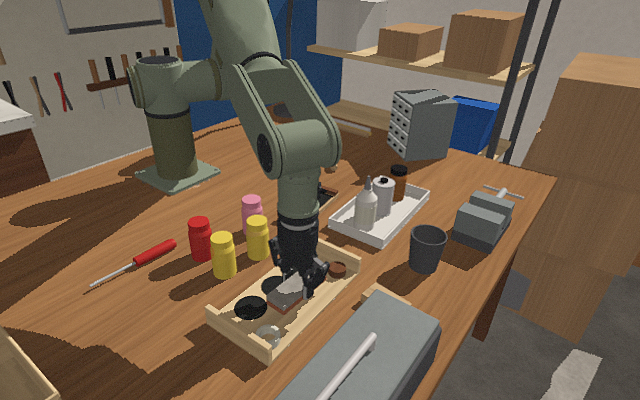

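```bash
python3 - <<'E'
from h import *
S=np.array([.654,-.1975]);M=down(-.03);N=down(H[2]);h=H[:2]
lin([*S,.18],M,.2);lin([*h,.18],N,.25);lin([*h,.06],N,.15);lin([*h,.028],N,.05);bot.pause(.3);say('above')
p=grab('wrist','w9.png');grab('scene','s9.png')
im=p['image'][:,:,::-1]
E
```

```text
above t=40.0 pos [0.4468 0.1075 0.0283] gap 0.0445 F [-0.8 -0.1 -3.1]
```

View pics/w9.png

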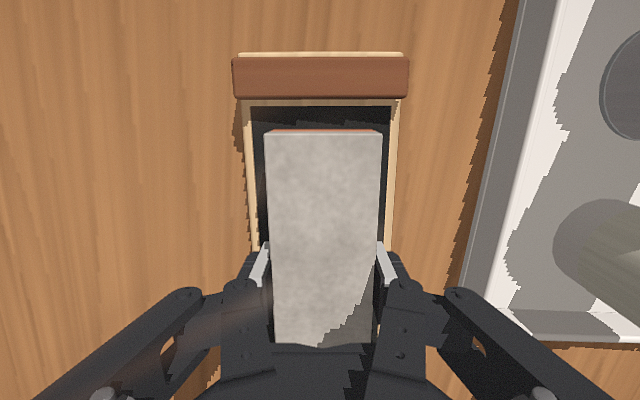

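```bash
python3 - <<'E'
import cv2
a=cv2.imread('pics/s9.png');cv2.imwrite('pics/s9c.png',cv2.resize(a[140:250,240:400],None,fx=4.5,fy=4.5,interpolation=cv2.INTER_CUBIC))
E
```

```text
(no output)
```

View pics/s9c.png

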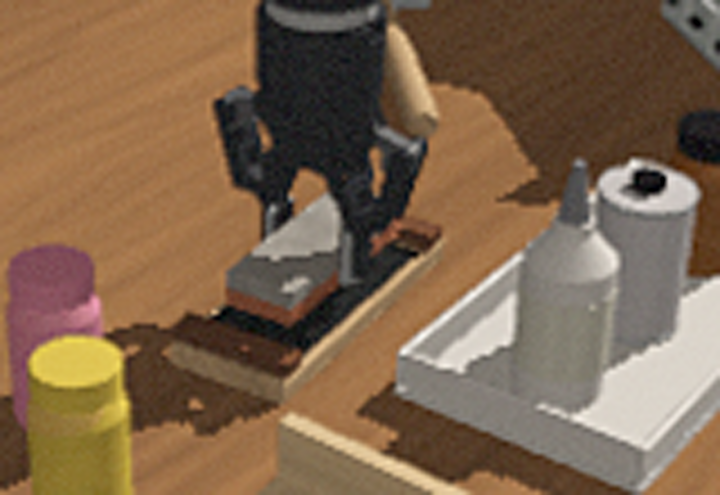

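```bash
python3 - <<'E'
from h import *
np.set_printoptions(precision=4,suppress=True)
p=grab('wrist')
c,s=np.cos(H[2]),np.sin(H[2])
for n,px,z in (('stone far',[(266,134),(381,134)],.0535),('cleat inner top',[(237,98),(407,98)],.027),('cleat outer',[(236,57),(405,57)],.027),('board edges',[(250,150),(395,150)],.015)):
    X=toplane(p,px,z)[:,:2]-H[:2];print(n,X@np.array([[c,-s],[s,c]]))
E
```

```text
stone far [[-0.0218  0.0647]
 [ 0.0225  0.0648]]
cleat inner top [[-0.0391  0.0788]
 [ 0.0386  0.0789]]
cleat outer [[-0.0383  0.0961]
 [ 0.0364  0.0962]]
board edges [[-0.0376  0.0534]
 [ 0.0376  0.0535]]
```

Centred to within about 1 mm along both axes. I'll set it down gently.

```bash
python3 - <<'E'
from h import *
N=down(H[2]);h=H[:2]
lin([*h,.018],N,.03);t=lin([*h,.010],N,.015,f=4);say(f'down {t}')
z=bot.get_obs()['position'][2]
bot.grip(.062);bot.pause(.2);say('rel');lin([*h,z+.05],N,.15);lin([h[0]-.06,h[1],.25],N,.25);bot.pause(.2)
p=grab('wrist','w10.png');grab('scene','s10.png');grab('top','top10.png')
c,s=np.cos(H[2]),np.sin(H[2])
for d in bot.masks_of('stone_mid',p)[:1]:
    k=max(cv2.findContours(d['region'].astype(np.uint8),0,1)[0],key=cv2.contourArea)
    X=(toplane(p,k.reshape(-1,2),.039)[:,:2]-H[:2])@np.array([[c,-s],[s,c]]);print(cv2.minAreaRect((X*1000).astype(np.float32)))
say('')
E
```

```text
down True t=41.1 pos [0.4469 0.1075 0.0133] gap 0.0447 F [ 0.9 -0.9  4.2]
rel t=41.6 pos [0.445  0.1074 0.012 ] gap 0.0620 F [-0.7 -0.1 -0.3]
((-0.584625244140625, 1.27191162109375), (129.70709228515625, 48.48787307739258), 89.94664001464844)
 t=43.4 pos [0.3863 0.1075 0.2494] gap 0.0619 F [ 0.8  0.4 -0.5]
```

View pics/w10.png

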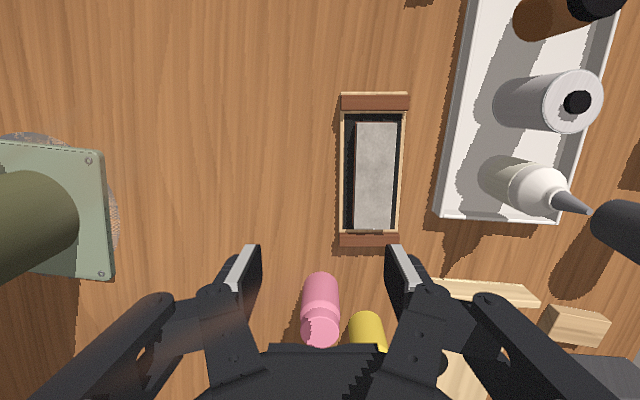

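The stone lies centred to about 1 mm (within 1 mm across, 1.3 mm along) and aligned. Next, the glue goes back.

```bash
python3 - <<'E'
from h import *
s=loc(T,0,-.09);b=gp(s,.065);g=loc(R,-.036,0);a=gp(g,.068)
bot.grip(.076)
bot.move_to(b-.17*GM[:,2]+[0,0,.04],GM);lin(b-.11*GM[:,2],GM,.2);lin(b,GM,.12);say('at');
grab('wrist','w11.png')
bot.grip(.03,60);say('grip')
lin(b+[0,0,.12],GM,.15);lin(a+[0,0,.12],GM,.25);lin(a+[0,0,.012],GM,.15);bot.pause(.2);say('above')
h=lin(a+[0,0,-.006],GM,.03,f=5);say(f'down{h}')
bot.grip(.074);bot.pause(.1);lin(a-.13*GM[:,2],GM,.15);lin(a-.17*GM[:,2]+[0,0,.05],GM,.2);say('out')
grab('scene','s11.png')
E
```

```text
at t=46.4 pos [0.613  0.1383 0.0493] gap 0.0763 F [ 0.6 -0.4  1.8]
grip t=46.7 pos [0.6129 0.1383 0.0497] gap 0.0525 F [-0.6 -1.7  3.6]
above t=50.2 pos [ 0.5893 -0.1768  0.065 ] gap 0.0525 F [-0.7 -0.2 -2.5]
downTrue t=50.6 pos [ 0.5887 -0.1761  0.0527] gap 0.0526 F [ 0.1 -0.9  4.4]
out t=52.6 pos [ 0.5883 -0.2893  0.2269] gap 0.0742 F [-1.1  0.4 -0.3]
```

View pics/s11.png

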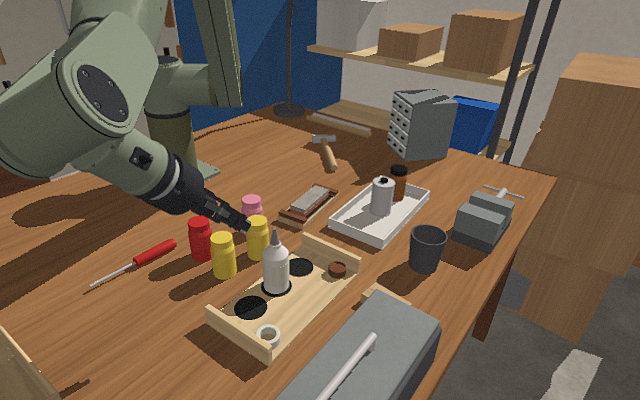

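Glue (275,268) is back upright on the middle mark. Tin and jar next.

```bash
python3 - <<'E'
from h import *
M=down(R[2]);N=down(T[2])
# leave glue area upwards first
o=bot.get_obs();lin(np.array(o['position'])+[0,0,.08],GM,.2)
pick(loc(T,0,0),.0445,N,hi=.25)
place(loc(R,-.036,-.078)+[.001,0.001],.048,M,hi=.25)
pick(loc(T,0,.095),.041,N,hi=.25,f=50)
place(loc(R,-.036,.078)+[.001,0.001],.045,M,hi=.25)
lin([.45,0,.3],M);bot.pause(.3)
grab('scene','s12.png');grab('top','top12.png')
bot.move_to([.56,-.19,.40],down(.022));bot.pause(.3);p=grab('wrist','w12.png')
E
python3 - <<'E'
import cv2,numpy as np
a=cv2.imread('pics/w_rack.png')[40:250,190:440];b=cv2.imread('pics/w12.png')[40:250,190:440]
cv2.imwrite('pics/cmp.png',cv2.resize(np.hstack([a,b]),None,fx=1.6,fy=1.6))
c=cv2.imread('pics/scene0.png')[180:360,180:380];d=cv2.imread('pics/s12.png')[180:360,180:380]
cv2.imwrite('pics/cmp2.png',cv2.resize(np.hstack([c,d]),None,fx=2,fy=2))
E
```

```text
gripped t=56.8 pos [0.6097 0.2143 0.0468] gap 0.0567 F [0.7 0.1 6.1]
lifted t=57.6 pos [0.6061 0.2136 0.2468] gap 0.0568 F [ 0.7 -0.1 -4.5]
down True t=60.7 pos [ 0.5935 -0.2689  0.0494] gap 0.0568 F [ 2.6 -1.1  3.6]
released t=61.9 pos [ 0.5904 -0.2672  0.248 ] gap 0.0699 F [ 0.2  0.7 -0.9]
gripped t=65.7 pos [0.6053 0.3095 0.0433] gap 0.0502 F [ 0.7 -0.2  5.6]
lifted t=66.6 pos [0.6019 0.3083 0.2467] gap 0.0505 F [ 0.2 -0.  -4.4]
down True t=69.4 pos [ 0.5896 -0.1125  0.046 ] gap 0.0504 F [ 0.2 -0.4  4.5]
released t=70.7 pos [ 0.5865 -0.1115  0.248 ] gap 0.0699 F [ 0.1 -0.2  0.5]
```

View pics/cmp.png

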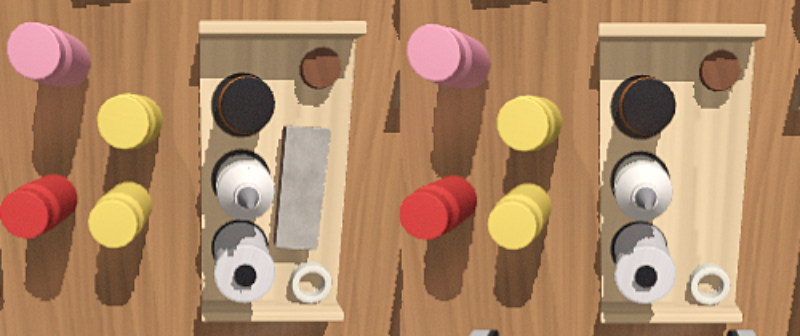

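View pics/cmp2.png

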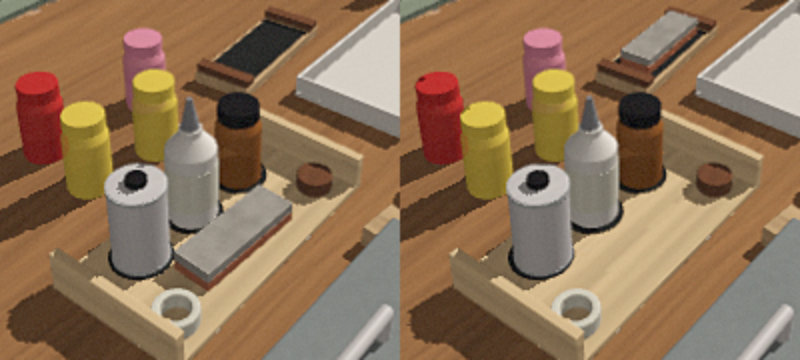

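Containers match their starting views to within 1–2 px (a few mm), and the tape and wax haven't moved. One last check of the stone in the top view.

```bash
python3 - <<'E'
from h import *
top=grab('top');sc=grab('scene');out=[]
for P,cr in ((top,(190,260,235,335)),(sc,(170,240,270,370))):
    im=cv2.resize(np.ascontiguousarray(P['image'][:,:,::-1]),None,fx=4,fy=4,interpolation=cv2.INTER_CUBIC)
    for dx,dy,z,c in ((.023,.065,.039,(0,0,255)),(.04,.1,.015,(0,255,0))):
        Q=[[*loc(H,sx*dx,sy*dy),z] for sx,sy in ((1,1),(1,-1),(-1,-1),(-1,1))]
        cv2.polylines(im,[np.round(proj(P,Q)*32).astype(np.int32)],True,c,1,cv2.LINE_AA,3)
    a,b,c,d=cr;out.append(im[a*4:b*4,c*4:d*4])
cv2.imwrite('pics/ov3.png',np.hstack(out));say('')
E
```

```text
t=73.2 pos [ 0.5599 -0.1895  0.4001] gap 0.0700 F [-0.3 -0.8  0.6]
```

View pics/ov3.png

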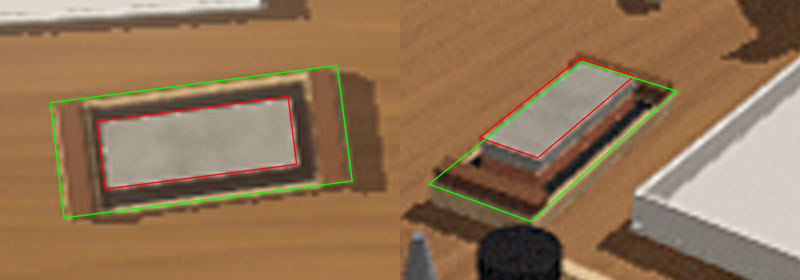

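```bash
python3 -c "
from h import *
bot.finish_job();print('ok')"
```

```text
the job is handed in; nothing more can be done
ok
```

I carried out every step in the required order and handed the job in at about 73 s, well under the 139 s limit. The robot gives no verdict, so these results come from my own checks.

- **Containers to the tray:** The jar and tin were gripped from above. The glue was gripped with the tool tilted 42° so its nozzle cleared the gripper body. All three stood upright in the tray.
- **Stone:** It was lowered until light contact (about 4 N) and released on the holder. The wrist camera puts it about 1.4 mm from the holder centre, with its length in line with the holder. The top-view overlay agrees, and the scene-view overlay is about a pixel off, for holder and stone alike.
- **Containers returned:** Each stands upright on its own mark. Before-and-after pictures match to 1–2 pixels, which is a few millimetres against the 15 mm allowed.
- **Left alone:** The tape, the wax and the pink, red and yellow look-alikes show no visible movement. The gripper was empty and clear of everything at the end.

**Checks that disagreed:**
- My first holder angle was wrong: about 0.065 rad, against 0.117 rad on re-measuring. I corrected it before moving anything.
- The wrist and top cameras differed by about 2–3 mm on the rack position, so I used a value in between.

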